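# Wind the stake clamp shut with its loose crank

### The job

Fit the loose crank down onto the square end of the clamp's upright shaft, then wind it clockwise, seen from above, by its handle for as many turns as it takes, keeping it fully down on the square, until the sliding jaw has pushed the standing forming stake against the backstop and holds it firmly. Feel for the handle stiffening to two or three times its free pull and stop there without forcing it; leave the crank on the shaft, the stake upright and clamped, and the other things on the bench alone.

Things in the scene. Friction and masses are not known exactly. Their poses are not given: they have to be found in the camera images.
- clamp: bench clamp, fixed: dark steel bed 320 x 90 x 12 mm with a grey gear housing 70 x 76 mm, top 72 mm above the bench. Origin on the bench on the shaft's axis; x points along the bed from housing to jaw, stake and backstop; z up. The backstop, a steel block 74 wide x 50 mm high, is bolted across the bed at a place the smith chose (not measured), its face 158 to 170 mm from the shaft's axis
- seat (a point): centre of the top face of the shaft's round steel collar (34 mm across, 6 mm high, turning with the shaft) on the housing, 78 mm above the bench; the crank's hub rests here when fully down
- shaft (a joint): angle of the upright square shaft, rad; grows when turned clockwise seen from above and drives the jaw forward 3 mm per rad (18.8 mm a turn); about two and a half to three and a quarter turns close the clamp. Friction of 0.13 N m (2 N at the crank handle; 3 to 4 N turned briskly) keeps it where it is left; a jaw force F adds 0.003 F N m. Only the crank may turn it
- shaft_top (a point): centre of the top of the square shaft, 30 mm above the seat; the shaft is 18 mm square, tapering to 10 mm square over its top 6 mm; this frame's x and y are the normals of its flats and turn with it
- jaw_face (a point): centre of the front face (74 wide x 50 mm high) of the sliding jaw's steel plate, 38 mm above the bench; the plate is very stiffly sprung on the jaw (80 N per mm)
- jaw: the sliding jaw with its rack and front plate; its pose is that of clamp shifted along the clamp's x by the jaw's travel (the plate's face is 70 mm in front of this origin)
- stake: steel forming stake standing loose on the clamp's bed between jaw and backstop, 5 to 16 mm short of the backstop: 40 mm square shank 60 mm high, a neck and a mushroom head 56 mm across, 113 mm high in all, 0.9 kg; origin under the centre of the shank, z up
- crank: loose dark steel crank, 0.3 kg, lying on the bench: hub 35 x 35 mm, 28 mm high, with a square through-bore of 19.6 mm, parallel to the hub's sides; a flat arm 16 mm wide runs from the hub along x, its top 11 mm above the hub's underside. Origin at the centre of the hub's underside, z up along the bore. Grip the hub across y. Any of the four ways round fits the shaft
- crank_knob (a point): on the axis of the crank's upright wooden handle, 18 mm across, spinning on its pin, 68 mm from the bore's axis, 11 to 87 mm above the hub's underside; this point is at 70 mm. While turning, 2 N along the circle winds it freely; with the stake on the backstop the pull climbs within a quarter turn. 4 to 6 N is firm; 9 N (160 N at the jaw) is forcing it. At a pause it drops by up to 4 N
- pan: deep copper pan with two iron handles, 184 mm across, 85 mm high, bystander; origin under its centre
- funnel: brass funnel standing on its mouth, 100 mm high, bystander; origin under its centre
- dapping_block: steel dapping block, 90 x 90 x 60 mm, bystander; origin under its centre
- punch: round steel punch lying on the bench, 120 mm long, 16 mm thick, bystander; origin under its middle
- rivet_cup: small open copper cup, 70 mm across, 50 mm high, bystander; origin under its centre
- mallet: wooden-handled hammer lying on the bench, 280 mm long, bystander; origin under its middle
Mind the look-alikes: they are no part of the job. Of the things that look like the crank, the smallest one is meant.

How it is judged:
By the outcome, as a careful person would: the job done as asked, in the order asked, and still so for the second after the job is handed in, with the robot touching nothing.
It also fails if it takes over 72 s, if anything falls off the work surface, if the arm or the gripper's body presses on something with over 40 N, if the wrist force passes 120 N, or if a joint passes its speed limit or range.

### The arm

A 6-joint arm with a two-finger parallel gripper is mounted at the origin on the work surface. World frame = base frame: x ahead of the robot, y to its left, z up, the work surface at z = 0. Lengths are in m, angles in rad, forces in N, time in s.
With the tool pointing down it reaches from about 0.35 to 0.95 m from the base axis. Payload 17.4 kg.
Tool frame: the origin (TCP) lies where the fingers leave the gripper's body, on its centre line; the fingertips stand 84 mm ahead of it and the grasp point (between the pads) lies 65 mm ahead of it; z points along the fingers, y is the line along which they close (so a half turn about z gives the same grasp; the last joint's range is limited). The gripper opens to 93 mm and grips with 3 to 60 N. Pads are 15 mm wide; open, the fingers measure 128 mm over their backs; the gripper's body (75 mm by 188 mm) begins 65 mm behind the grasp point.
Start: joints at [1.112, 0.116, 1.442, -0, 1.584, -0.038], TCP at [0.276, 0.616, 0.303] pointing down, gripper open.
Joint ranges: [-2.83, 2.83], [-0.83, 2.19], [0.07, 2.5], [-1.14, 4.28], [0.01, 3], [-2.97, 2.97]. Speed limits (rad/s): [1.89, 1.89, 2.22, 3.14, 3.14, 3.14].

### API

Orientations are given as [roll, pitch, yaw] about the fixed x, y, z axes, in that order (R = Rz(yaw) Ry(pitch) Rx(roll)).
In Python, from cell import arm, eyes, workorder, spotter gives the robot as it stands.
- The arm moves only by the tool drive_tool, never from a script. Its argument "motion" is a list of rows, each a list of 6 numbers: the shift along the tool's x, y, z as a fraction of full scale, then the turn, a rotation vector about the tool's x, y, z as a fraction of full scale. A call has exactly 10 rows; each row is the pose to reach, as a shift and turn from the pose commanded when the call began, along the tool's axes at that moment, turning the shorter way round; what a row does not reach only later rows make up. Full scale, the value 1, is 40 cm for a shift and 180 degrees for a turn. A row lasts 1/12 s, in which the tool goes at most 41.7 mm and 7.16 degrees, less where a joint would pass 70% of its speed; a pose out of reach is approached as far as the arm can. A call with a number of a shift or a turn outside -1 to 1 is refused whole. A call with a gripper value outside its range is refused whole. "grip" is the opening, from 0 (shut) to 1 (fully open), set as the call begins (left out, the last holds). The fingers move at their own pace and stop on an object; the grip force is fixed at half the most. Time passes only in rows, so rows that repeat a pose let the fingers close, or fill a call up. It gives the time, the measured TCP pose, the force, the opening and the grip force at its end, in the units of the state.
- arm.get_state(): the state, without advancing time (a new reading comes with each control period).
- eyes.get_image(name): name is "scene" or "top"; returns the picture (480x640x3 uint8, blue, green, red); there is no depth.
- eyes.camera_params(name): a dict with "intrinsics" (3x3 intrinsics, pixels), "world_from_camera" (4x4, takes a point from camera to world coordinates). Camera axes: x right, y up, looking along -z (the intrinsics and any distortion apply to the point x, -y, -z); pixel columns grow to the right and rows downward; lengths in m; the calibration is good to about 2 mm. A picture is of the moment at which its call begins. camera_params takes no time and is no camera call.
- workorder.hand_in(): hands the job in; it is judged then, once.
Trained networks look in the newest picture that a camera, given by its name, has taken for a name from the list of things; names that differ only in an ending like _2 or _b are one class to them, and where a whole thing is asked for, a point or a joint stands for the part that bears it (a point fixed in the world has none). Each returns a list of dicts, best first, with "score" (0 to 1); they miss things now and then, are a little off and sometimes report something else, mostly with a low value. They report only what shows in the picture. A call takes as long as a camera call. They do not tell look-alikes from the thing itself.
- spotter.trace(camera, query): "region" (480x640 bool, what is visible of it) and "position" ([column, row] in pixels, amid what is visible of it).
- spotter.mark_of(camera, query): "position" ([column, row] in pixels: a listed point, or the origin of a listed thing).
The state is a dict: "t": time; "joint_pos": joint angles; "qd": joint speeds; "joint_efforts": joint torques, N m; "ee_pos": TCP position; "ee_rot": TCP orientation; "force": force on the tool from outside, world axes, zero at the start; "ft_torque": the same for the moment, N m; "finger_gap": finger opening in m; "grip_force": force on a finger pad.
Only numpy, scipy, OpenCV 4.12 (cv2) and the standard library are available. Lean on these libraries where they do the work, as an engineer would, in place of code of your own. Each camera call takes 0.05 s, during which the arm holds its last target. There are 200 camera calls.

## Working session

There is one attempt and no reset: what is moved stays moved. The work goes in short steps, Python scripts to look and compute and a tool call to move; the robot and the scene stay as the last step left them, time stands still between calls to the robot, and variables do not carry over. Pictures are saved under pics/ and viewed, at most 10 in all, crops included, and the job is handed in when it is done.

Besides the shell and the picture viewer there is one more tool, called after ">>>" by a JSON object that holds its "api" and its "payload". drive_tool: Moves the arm, as the interface text tells. Its arguments: {"type":"object","properties":{"motion":{"type":"array","items":{"type":"array","items":{"type":"number","minimum":-1,"maximum":1}}},"grip":{"type":"number"}},"required":["motion"]}

```bash
mkdir -p pics; python3 - <<'E'
from cell import arm, eyes, workorder, spotter
import cv2
for n in ("scene","top"):
    im=eyes.get_image(n); cv2.imwrite(f"pics/{n}0.png",im)
    p=eyes.camera_params(n); print(n,p["intrinsics"],p["world_from_camera"])
    for q in ("crank","crank_knob","shaft_top","seat","stake","jaw_face","clamp"):
        print(q,[(round(d["score"],2),[round(float(v),1) for v in d["position"]]) for d in spotter.mark_of(n,q)])
s=arm.get_state();print(s)
E
```

```text
scene [[585.03263      0.         326.37925728]
 [  0.         585.03263    245.42913769]
 [  0.           0.           1.        ]] [[ 0.14473312 -0.82629177  0.54432916  1.3986611 ]
 [ 0.98935496  0.11243537 -0.09238529 -0.17148012]
 [ 0.01513536  0.55190597  0.83376899  1.44132615]
 [ 0.          0.          0.          1.        ]]
crank [(0.83, [267.0, 280.7]), (0.68, [238.1, 204.7]), (0.64, [287.1, 233.3])]
crank_knob [(0.8, [251.2, 166.8]), (0.73, [312.7, 201.5]), (0.68, [279.9, 253.6])]
shaft_top [(0.64, [329.4, 257.7]), (0.6, [247.2, 225.3])]
seat [(0.74, [332.9, 267.3])]
stake [(0.77, [376.2, 267.8])]
jaw_face [(0.65, [358.2, 266.9])]
clamp [(0.98, [333.0, 278.3])]
top [[537.90722758   0.         316.43730173]
 [  0.         537.90722758 239.14378545]
 [  0.           0.           1.        ]] [[-0.01266663  0.98997539 -0.14067086  0.33531599]
 [-0.99991809 -0.01228209  0.00360147 -0.02646419]
 [ 0.00183764  0.14070495  0.99004987  1.2592096 ]
 [ 0.          0.          0.          1.        ]]
crank [(0.94, [349.6, 290.6]), (0.7, [393.4, 225.3]), (0.61, [419.7, 338.8])]
cr
[... 311 characters left out ...]
]), (0.57, [316.4, 139.3])]
{'t': 0.8, 'joint_pos': array([ 1.11221918e+00,  1.15979869e-01,  1.44157616e+00,  5.78220422e-06,
        1.58399600e+00, -3.78069506e-02]), 'qd': array([-0.00220984, -0.00044539,  0.00079531, -0.00084962, -0.00151574,
       -0.00145896]), 'joint_efforts': array([ 1.15324205e-03, -7.20946383e+01, -6.22726178e+01,  7.80075020e-02,
        1.83743908e-02,  8.52062749e-05]), 'ee_pos': array([0.2757289 , 0.61612733, 0.30277453]), 'ee_rot': array([ 3.14155184e+00, -4.24213443e-06,  2.72082253e+00]), 'force': array([ 0.38822507,  0.29871508, -0.04534082]), 'ft_torque': array([-0.0252342 , -0.02841853,  0.03138902]), 'grip_force': 0.0, 'finger_gap': 0.0930871837332116}
```

View pics/scene0.png

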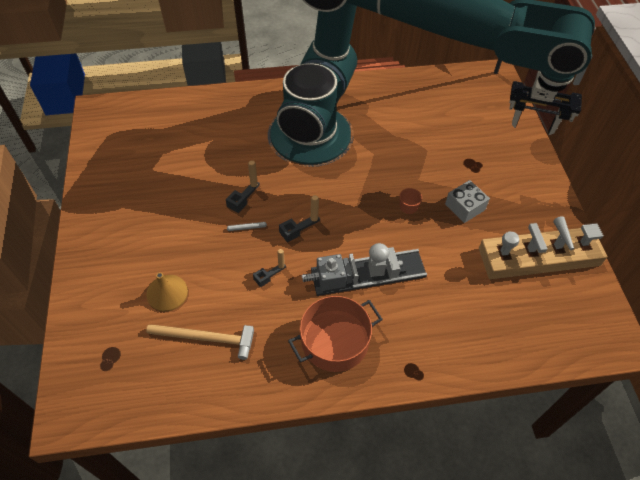

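View pics/top0.png

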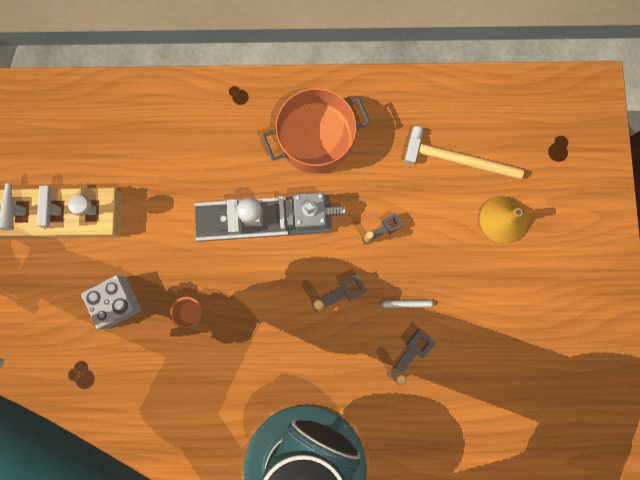

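The scene picture shows three cranks. The smallest is beside the housing, at about (265,275) in scene and (393,225) in top. The clamp's shaft is at about (310,207) in top.

```bash
cat >h.py <<'E'
import numpy as np, cv2
from cell import arm, eyes, workorder, spotter
P={n:eyes.camera_params(n) for n in("scene","top")}
def proj(n,X):
    W=np.array(P[n]["world_from_camera"]);K=np.array(P[n]["intrinsics"])
    c=(np.atleast_2d(X)-W[:3,3])@W[:3,:3]; c=c*[1,-1,-1]
    u=c@K.T; return u[:,:2]/u[:,2:]
def ray(n,px,z):
    W=np.array(P[n]["world_from_camera"]);K=np.array(P[n]["intrinsics"])
    d=W[:3,:3]@(np.linalg.inv(K)@[px[0],px[1],1]*np.array([1,-1,-1])); o=W[:3,3]
    return o+d*(z-o[2])/d[2]
E
python3 - <<'E'
from h import *
print("small",ray("top",(393.4,225.3),0),ray("scene",(267,280.7),0),"knob",ray("top",(369.2,230.6),.07),ray("scene",(279.9,253.6),.07))
print("seat",ray("top",(309.1,207.8),.078),ray("scene",(332.9,267.3),.078),"top",ray("top",(310,203.9),.108),ray("scene",(329.4,257.7),.108))
print("stake",ray("top",(255.4,215.7),.012),ray("scene",(376.2,267.8),.012),"clamp",ray("scene",(333,278.3),0),ray("top",(310.6,216.1),0))
t=cv2.imread("pics/top0.png");s=cv2.imread("pics/scene0.png")
a=cv2.resize(t[175:250,190:415],None,fx=3.5,fy=3.5,interpolation=2)
b=cv2.resize(s[230:300,245:435],None,fx=4.1,fy=4.1,interpolation=2)
b=b[:, :a.shape[1]]; a=a[:,:b.shape[1]]
cv2.imwrite("pics/crop1.png",np.vstack([a,b])[:600]);print(a.shape,b.shape)
E
```

```text
small [ 0.54515358 -0.21414411  0.        ] [ 0.55368572 -0.19605626  0.        ] knob [ 0.52213497 -0.14913458  0.07      ] [ 0.51292054 -0.15160479  0.07      ]
seat [ 0.5741494  -0.01524947  0.078     ] [ 0.58180457 -0.01314548  0.078     ] top [ 0.5767258 -0.017591   0.108    ] [ 0.56855196 -0.02141329  0.108     ]
stake [0.57009416 0.11208729 0.012     ] [0.56072902 0.11710024 0.012     ] clamp [ 0.57137273 -0.00933753  0.        ] [ 0.56976794 -0.01786079  0.        ]
(262, 779, 3) (287, 779, 3)
```

View pics/crop1.png

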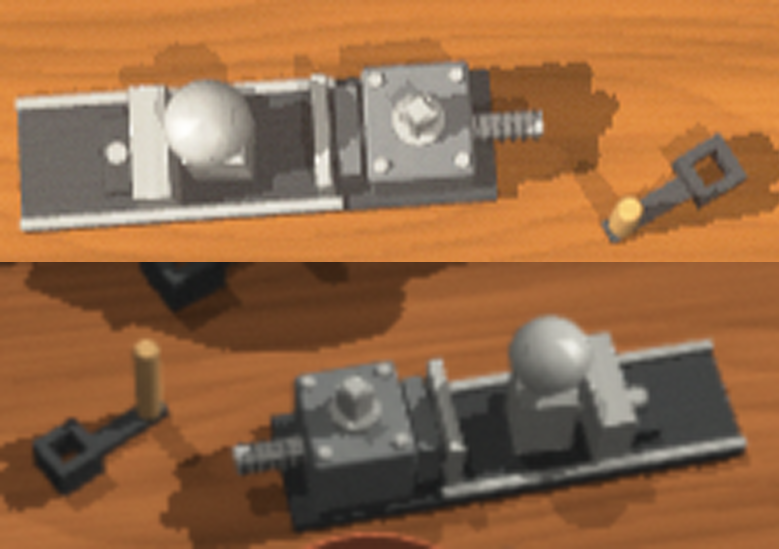

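The crop shows the small crank at upper right (hub about (711,170), knob toward the clamp). The tapered square shaft sits on the housing at about (420,115), turned roughly 45° from the clamp axes. The stake stands just short of the backstop.

```bash
cat >>h.py <<'E'
def box(x0,x1,y0,y1,z0,z1): return np.array([[x,y,z] for x in(x0,x1) for y in(y0,y1) for z in(z0,z1)])
a=np.linspace(0,2*np.pi,12,endpoint=False)
KN=np.vstack([np.c_[.068+.009*np.cos(a),.009*np.sin(a),0*a+z] for z in(.011,.087)])
CR=[box(-.0175,.0175,-.0175,.0175,0,.028),box(.0175,.076,-.008,.008,.003,.011),KN]
BORE=[box(-.0098,.0098,-.0098,.0098,0,0)[::2],box(-.0098,.0098,-.0098,.0098,.028,.028)[::2]]
def mask(n,p,z=0.,S=4):
    x,y,th=p;c,s=np.cos(th),np.sin(th);T=np.array([[c,-s,0],[s,c,0],[0,0,1]])
    m=np.zeros((480*S,640*S),np.uint8)
    f=lambda b:cv2.convexHull((((proj(n,b@T.T+[x,y,z])+.5)*S-.5)*16).round().astype(np.int32))
    for b in CR: cv2.fillConvexPoly(m,f(b),255,shift=4)
    hs=[]
    for b in BORE:
        h=np.zeros_like(m);cv2.fillConvexPoly(h,f(b),255,shift=4);hs.append(h)
    m[(hs[0]>0)&(hs[1]>0)]=0
    return cv2.resize(m,(640,480),interpolation=cv2.INTER_AREA)/255.
E
python3 - <<'E'
from h import *
from scipy.optimize import minimize
R={}
for n,q in(("top",(393,225)),("scene",(267,277))):
    eyes.get_image(n)
    L=spotter.trace(n,"crank"); d=min(L,key=lambda d:np.hypot(*(np.array(d["position"])-q)))
    R[n]=d["region"].astype(float);print(n,d["score"],d["position"],R[n].sum())
def cost(p,ns,z=0): 
    return sum(np.abs(mask(n,p,z)-R[n]).sum()/R[n].sum() for n in ns)
for ns in(("top",),("scene",),("top","scene")):
    S=np.array([[.545,-.21,1.9],[.555,-.21,1.9],[.545,-.2,1.9],[.545,-.21,2.2]])
    r=minimize(cost,S[0],args=(ns,),method="Nelder-Mead",options=dict(initial_simplex=S,xatol=1e-4,maxiter=120));print(ns,r.x.round(4),r.fun)
A=np.array([[362,67],[467,64],[474,179],[365,184]])
B=np.array([[292,380],[398,362],[415,452],[303,470]])
w=np.array([ray("top",((x+.5)/3.5-.5+190,(y+.5)/3.5-.5+175),.072) for x,y in A]);print(w.round(4),w.mean(0))
w=np.array([ray("scene",((x+.5)/4.1-.5+245,(y-262+.5)/4.1-.5+230),.072) for x,y in B]);print(w.round(4),w.mean(0))
t=cv2.imread("pics/top0.png");s=cv2.imread("pics/scene0.png")
z=lambda im,c,r:cv2.resize(im[r-14:r+14,c-14:c+14],(390,390),interpolation=cv2.INTER_CUBIC)
cv2.imwrite("pics/crop2.png",np.hstack([z(t,310,206),z(s,331,263)]))
E
```

```text
top 0.61 [388.7, 230.6] 467.0
scene 0.57 [269.1, 275.5] 416.0
('top',) [ 0.5468 -0.2079  2.1054] 0.14298190368224376
('scene',) [ 0.5479 -0.2102  2.0783] 0.10441176470588236
('top', 'scene') [ 0.5474 -0.2094  2.0937] 0.2868208228770012
[[ 0.608   0.0206  0.072 ]
 [ 0.6092 -0.0471  0.072 ]
 [ 0.5339 -0.0505  0.072 ]
 [ 0.5316  0.0192  0.072 ]] [ 0.57066857 -0.01443595  0.072     ]
[[ 0.5433 -0.0549  0.072 ]
 [ 0.5388  0.0183  0.072 ]
 [ 0.6102  0.0182  0.072 ]
 [ 0.6137 -0.0571  0.072 ]] [ 0.57650355 -0.01886403  0.072     ]
```

View pics/crop2.png

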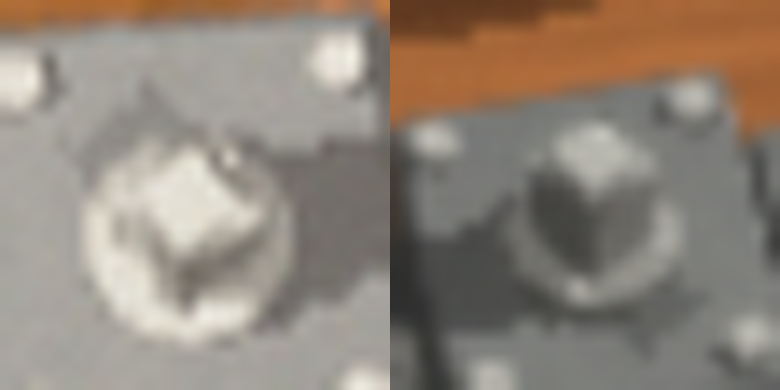

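```bash
cat >>h.py <<'E'
def sq(h,z,T): return np.array([[h,h,z],[h,-h,z],[-h,-h,z],[-h,h,z]])@T.T
def labels(n,p,S=6,r=9):
    x,y,th=p;c,s=np.cos(th),np.sin(th);T=np.array([[c,-s,0],[s,c,0],[0,0,1]])
    o=np.array([x,y,0]);ct=proj(n,o+[0,0,.09])[0].round()
    f=lambda b:((((proj(n,b)-ct+r+.5)*S-.5))*16).round().astype(np.int32)
    m=np.zeros(((2*r+1)*S,)*2,np.uint8)
    cyl=lambda z:np.c_[.017*np.cos(a),.017*np.sin(a),0*a+z]+o
    fill=lambda b,l:cv2.fillConvexPoly(m,cv2.convexHull(f(b)),l,shift=4)
    fill(np.vstack([cyl(.072),cyl(.078)]),1);fill(cyl(.078),2)
    cam=np.array(P[n]["world_from_camera"])[:3,3]
    q=[sq(h,z,T)+o for h,z in((.009,.078),(.009,.102),(.005,.108))]
    for k in(0,1):
        for i in range(4):
            j=(i+1)%4;F=np.array([q[k][i],q[k][j],q[k+1][j],q[k+1][i]])
            N=np.cross(F[1]-F[0],F[3]-F[0]);N*=np.sign(N@(F.mean(0)-o-[0,0,.08]) or 1)
            if N@(cam-F.mean(0))>0: fill(F,3+4*k+i)
    fill(q[2],11)
    return m,ct,r,S
def scost(p,n,im):
    m,ct,r,S=labels(n,p);c0=ct.astype(int)
    I=im[c0[1]-r:c0[1]+r+1,c0[0]-r:c0[0]+r+1].reshape(-1,3).astype(float)
    A=np.stack([cv2.resize((m==l).astype(np.float32),(2*r+1,)*2,interpolation=cv2.INTER_AREA).ravel() for l in range(12)],1)
    A=A[:,A.sum(0)>0]; w=A@np.linalg.lstsq(A,I,rcond=None)[0]
    return ((w-I)**2).mean()
E
python3 - <<'E'
from h import *
from scipy.optimize import minimize
print(ray("top",(309.1,208.2),.078),ray("scene",(331.2,264.1),.078))
for n in("top","scene"):
    im=cv2.imread(f"pics/{n}0.png");out=[]
    for th in np.radians(np.arange(0,90,10)):
        S=np.array([[.574,-.016,th],[.578,-.016,th],[.574,-.02,th],[.574,-.016,th+.15]])
        r=minimize(scost,S[0],args=(n,im),method="Nelder-Mead",options=dict(initial_simplex=S,maxiter=80))
        out.append((r.fun,*r.x[:2],np.degrees(r.x[2])%90))
    print(n);print(np.array(sorted(out)[:5]).round(4))
E
```

```text
[ 0.57323842 -0.01523968  0.078     ] [ 0.57103801 -0.01621147  0.078     ]
top
[[ 3.197490e+02  5.696000e-01 -1.180000e-02  3.817980e+01]
 [ 3.212255e+02  5.695000e-01 -1.180000e-02  3.710950e+01]
 [ 3.222420e+02  5.698000e-01 -1.180000e-02  3.956900e+01]
 [ 3.228455e+02  5.687000e-01 -1.180000e-02  3.856780e+01]
 [ 3.310663e+02  5.703000e-01 -1.180000e-02  3.123970e+01]]
scene
[[ 3.082590e+02  5.765000e-01 -1.650000e-02  2.915500e+01]
 [ 3.094227e+02  5.766000e-01 -1.640000e-02  2.894050e+01]
 [ 3.107364e+02  5.766000e-01 -1.620000e-02  2.925600e+01]
 [ 3.138203e+02  5.767000e-01 -1.600000e-02  2.887160e+01]
 [ 3.168893e+02  5.766000e-01 -1.580000e-02  3.481180e+01]]
```

```bash
cat >>h.py <<'E'
from scipy.spatial.transform import Rotation as Ro
def to(x,y,z,yaw,p=None,e=None):
    s=arm.get_state();p=s["ee_pos"] if p is None else p;e=s["ee_rot"] if e is None else e
    R=Ro.from_euler("xyz",e);d=R.inv().apply(np.array([x,y,z])-p)/.4
    return np.r_[d,(R.inv()*Ro.from_euler("xyz",[np.pi,0,yaw])).as_rotvec()/np.pi].round(4).tolist()
E
python3 - <<'E'
from h import *
print(to(.5475,-.2092,.23,2.094))
E
```

```text
[-1.4629, -1.6058, 0.1819, 0.0, 0.0, 0.1995]
```

>>> {"api": "drive_tool", "payload": {"motion": [[-0.73,-0.8,0.05,0,0,0.2],[-0.73,-0.8,0.05,0,0,0.2],[-0.73,-0.8,0.05,0,0,0.2],[-0.73,-0.8,0.05,0,0,0.2],[-0.73,-0.8,0.05,0,0,0.2],[-0.73,-0.8,0.05,0,0,0.2],[-0.73,-0.8,0.05,0,0,0.2],[-0.73,-0.8,0.05,0,0,0.2],[-0.73,-0.8,0.05,0,0,0.2],[-0.73,-0.8,0.05,0,0,0.2]]}}

```text
t: 1.83
ee_pos: [0.4062, 0.219, 0.2837]
ee_rot: [3.141, 0.0, 2.093]
force: [1.8, -0.4, 1.4]
finger_gap: 0.0933
grip_force: 0.0
```

```bash
python3 -c "
from h import *
print(to(.5475,-.2092,.23,2.094))"
```

```text
[-1.104, -0.2277, 0.1342, 0.0003, 0.0, -0.0004]
```

>>> {"api": "drive_tool", "payload": {"motion": [[-1,-0.21,0.13,0,0,0],[-1,-0.21,0.13,0,0,0],[-1,-0.21,0.13,0,0,0],[-1,-0.21,0.13,0,0,0],[-1,-0.21,0.13,0,0,0],[-1,-0.21,0.13,0,0,0],[-1,-0.21,0.13,0,0,0],[-1,-0.21,0.13,0,0,0],[-1,-0.21,0.13,0,0,0],[-1,-0.21,0.13,0,0,0]]}}

```text
t: 2.67
ee_pos: [0.5329, -0.1704, 0.2313]
ee_rot: [3.141, 0.0, 2.092]
force: [0.0, -0.1, 0.5]
finger_gap: 0.093
grip_force: 0.0
```

```bash
python3 -c "
from h import *
print(to(.5475,-.2092,.15,2.094),to(.5475,-.2092,.088,2.094))"
```

```text
[-0.1022, -0.0167, 0.2033, 0.0001, 0.0001, -0.0007] [-0.1021, -0.0167, 0.3583, 0.0001, 0.0001, -0.0007]
```

>>> {"api": "drive_tool", "payload": {"motion": [[-0.1,-0.017,0,0,0,0],[-0.1,-0.017,0.05,0,0,0],[-0.1,-0.017,0.12,0,0,0],[-0.1,-0.017,0.18,0,0,0],[-0.1,-0.017,0.24,0,0,0],[-0.1,-0.017,0.29,0,0,0],[-0.1,-0.017,0.33,0,0,0],[-0.1,-0.017,0.358,0,0,0],[-0.1,-0.017,0.358,0,0,0],[-0.1,-0.017,0.358,0,0,0]]}}

```text
t: 3.5
ee_pos: [0.5468, -0.2059, 0.0885]
ee_rot: [-3.141, -0.0, 2.092]
force: [-0.4, 0.4, -0.0]
finger_gap: 0.0931
grip_force: 0.0
```

>>> {"api": "drive_tool", "payload": {"motion": [[0,0,0,0,0,0],[0,0,0,0,0,0],[0,0,0,0,0,0],[0,0,0,0,0,0],[0,0,0,0,0,0],[0,0,0,0,0,0],[0,0,0,0,0,0],[0,0,0,0,0,0],[0,0,0,0,0,0],[0,0,0,0,0,0]], "grip": 0}}

```text
t: 4.33
ee_pos: [0.5467, -0.2059, 0.0883]
ee_rot: [-3.141, -0.0, 2.092]
force: [-2.4, -0.7, 0.7]
finger_gap: 0.0347
grip_force: 29.8
```

>>> {"api": "drive_tool", "payload": {"motion": [[0,0,-0.08,0,0,0],[0,0,-0.16,0,0,0],[0,0,-0.24,0,0,0],[0,0,-0.32,0,0,0],[0,0,-0.38,0,0,0],[0,0,-0.38,0,0,0],[0,0,-0.38,0,0,0],[0,0,-0.38,0,0,0],[0,0,-0.38,0,0,0],[0,0,-0.38,0,0,0]]}}

```text
t: 5.17
ee_pos: [0.5464, -0.2057, 0.2384]
ee_rot: [-3.14, -0.002, 2.092]
force: [0.4, 0.4, -2.7]
finger_gap: 0.0348
grip_force: 29.8
```

```bash
python3 -c "
from h import *
print(to(.5713,-.0123,.22,2.164),arm.get_state()['finger_gap'])"
```

```text
[0.3881, 0.295, 0.0464, -0.0005, -0.0007, -0.0228] 0.03477955269923796
```

>>> {"api": "drive_tool", "payload": {"motion": [[0.05,0.038,0,0,0,-0.023],[0.12,0.091,0,0,0,-0.023],[0.19,0.144,0,0,0,-0.023],[0.26,0.198,0,0,0,-0.023],[0.33,0.251,0,0,0,-0.023],[0.37,0.281,0,0,0,-0.023],[0.388,0.295,0,0,0,-0.023],[0.388,0.295,0,0,0,-0.023],[0.388,0.295,0,0,0,-0.023],[0.388,0.295,0,0,0,-0.023]]}}

```text
t: 6.0
ee_pos: [0.5716, -0.0135, 0.2399]
ee_rot: [-3.141, -0.0, 2.164]
force: [-0.3, 0.1, -3.5]
finger_gap: 0.0349
grip_force: 29.8
```

```bash
python3 - <<'E'
from h import *
s=arm.get_state();print(s["ee_pos"],s["ee_rot"],s["force"])
a_=eyes.get_image("scene");b_=eyes.get_image("top")
cv2.imwrite("pics/scene1.png",a_);cv2.imwrite("pics/top1.png",b_)
z=lambda im,c,r:cv2.resize(im[r-38:r+38,c-38:c+38],(399,500),interpolation=cv2.INTER_CUBIC) if 0 else cv2.resize(im[r-38:r+38,c-30:c+30],(395,500),interpolation=cv2.INTER_CUBIC)
cv2.imwrite("pics/crop3.png",np.hstack([z(a_,325,240),z(b_,310,206)]))
for n in("scene","top"):
  for q in("crank","crank_knob","shaft_top","seat"):
    print(n,q,[(round(d["score"],2),[round(float(v),1) for v in d["position"]]) for d in spotter.mark_of(n,q)])
E
```

```text
[ 0.57163929 -0.01349822  0.23989563] [-3.14089292e+00 -1.18388486e-04  2.16400726e+00] [-0.27322041  0.10308511 -3.52253147]
scene crank [(0.86, [235.2, 203.7]), (0.66, [289.5, 234.9]), (0.49, [335.2, 252.3]), (0.45, [328.0, 259.1])]
scene crank_knob [(0.93, [250.6, 167.3]), (0.64, [351.5, 220.4])]
scene shaft_top [(0.6, [326.9, 257.1])]
scene seat [(0.88, [331.9, 266.0])]
top crank [(0.78, [310.5, 203.2]), (0.73, [418.1, 339.7]), (0.54, [352.9, 288.5])]
top crank_knob [(0.59, [396.8, 374.3]), (0.55, [279.4, 213.5])]
top shaft_top []
top seat [(0.93, [311.6, 209.9])]
```

View pics/crop3.png

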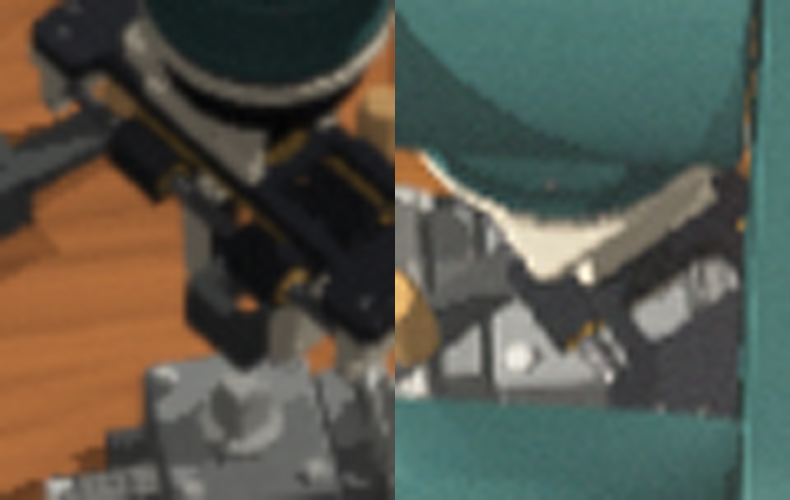

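The crop shows the crank held level over the shaft. The hub's near lower corner is at scene px about (331,258), right above the shaft. The top view is mostly hidden by the arm.

```bash
python3 - <<'E'
from h import *
for u,v in((240,370),(236,370),(240,366)):
    r=ray("scene",(295+(u+.5)/6.583-.5,202+(v+.5)/6.579-.5),.1516);print(r[:2]-[.0243,-.0047])
# predicted corner px if hub on shaft est
print(proj("scene",[[.5741,-.0165,.1516],[.5741+.0243,-.0165-.0047,.1516]]))
# vs left/right silhouette corners of hub at z .1516
im=cv2.imread("pics/scene1.png")
from scipy.optimize import minimize
S=np.array([[.575,-.016,.6],[.579,-.016,.6],[.575,-.02,.6],[.575,-.016,.7]])
r=minimize(scost,S[0],args=("scene",im),method="Nelder-Mead",options=dict(initial_simplex=S,maxiter=90));print(r.x,r.fun)
E
```

```text
[ 0.57232564 -0.01745121]
[ 0.57211121 -0.01902171]
[ 0.57047003 -0.01717143]
[[331.88116482 250.39322238]
 [331.4957751  258.34416632]]
[ 0.59231697 -0.01595638  0.42394834] 272.70976061790594
```

>>> {"api": "drive_tool", "payload": {"motion": [[0,0,0.04,0,0,0],[0,0,0.08,0,0,0],[0,0,0.1,0,0,0],[0,0,0.105,0,0,0],[0,0,0.11,0,0,0],[0,0,0.115,0,0,0],[0,0,0.118,0,0,0],[0,0,0.12,0,0,0],[0,0,0.12,0,0,0],[0,0,0.12,0,0,0]]}}

```text
t: 7.33
ee_pos: [0.5718, -0.0125, 0.1926]
ee_rot: [3.141, 0.0, 2.165]
force: [0.4, -0.5, -3.4]
finger_gap: 0.0352
grip_force: 29.8
```

>>> {"api": "drive_tool", "payload": {"motion": [[0,0,0.002,0,0,0],[0,0,0.004,0,0,0],[0,0,0.006,0,0,0],[0,0,0.008,0,0,0],[0,0,0.01,0,0,0],[0,0,0.011,0,0,0],[0,0,0.012,0,0,0],[0,0,0.012,0,0,0],[0,0,0.012,0,0,0],[0,0,0.012,0,0,0]]}}

```text
t: 8.17
ee_pos: [0.5713, -0.013, 0.1872]
ee_rot: [-3.14, 0.0, 2.164]
force: [-6.1, -4.3, -0.9]
finger_gap: 0.035
grip_force: 29.8
```

>>> {"api": "drive_tool", "payload": {"motion": [[0,-0.001,0,0,0,0],[0,-0.002,0,0,0,0],[0,-0.002,0,0,0,0],[0,-0.002,0,0,0,0],[0,-0.002,0.002,0,0,0],[0,-0.002,0.004,0,0,0],[0,-0.002,0.006,0,0,0],[0,-0.002,0.006,0,0,0],[0,-0.002,0.006,0,0,0],[0,-0.002,0.006,0,0,0]]}}

```text
t: 9.0
ee_pos: [0.571, -0.0129, 0.1849]
ee_rot: [-3.141, -0.0, 2.165]
force: [-3.2, -2.9, -4.0]
finger_gap: 0.0348
grip_force: 29.8
```

```bash
python3 -c "
from h import *
s=arm.get_state();R=Ro.from_euler('xyz',s['ee_rot']);print(R.inv().apply(s['force']),R.inv().apply(s['ft_torque']))"
```

```text
[-0.56533166 -4.29851317  4.03131049] [ 0.82123475 -0.20618089  0.01697163]
```

>>> {"api": "drive_tool", "payload": {"motion": [[0,-0.001,0,0,0,0],[0,-0.0015,0.005,0,0,0],[0,-0.0015,0.01,0,0,0],[0,-0.0015,0.016,0,0,0],[0,-0.0015,0.022,0,0,0],[0,-0.0015,0.028,0,0,0],[0,-0.0015,0.034,0,0,0],[0,-0.0015,0.038,0,0,0],[0,-0.0015,0.041,0,0,0],[0,-0.0015,0.042,0,0,0]]}}

```text
t: 9.83
ee_pos: [0.5705, -0.0133, 0.1681]
ee_rot: [-3.141, -0.0, 2.165]
force: [-0.5, -0.2, -3.6]
finger_gap: 0.0346
grip_force: 29.8
```

```bash
python3 -c "
from h import *
s=arm.get_state();R=Ro.from_euler('xyz',s['ee_rot']);print(R.inv().apply(s['force']),R.inv().apply(s['ft_torque']))"
```

```text
[ 0.08594723 -0.55616163  3.61961772] [ 0.04273956 -0.05804311  0.02747149]
```

Freely sliding; press down the last millimetres until contact.

>>> {"api": "drive_tool", "payload": {"motion": [[0,0,0.001,0,0,0],[0,0,0.002,0,0,0],[0,0,0.003,0,0,0],[0,0,0.004,0,0,0],[0,0,0.005,0,0,0],[0,0,0.006,0,0,0],[0,0,0.007,0,0,0],[0,0,0.007,0,0,0],[0,0,0.007,0,0,0],[0,0,0.007,0,0,0]]}}

```text
t: 10.67
ee_pos: [0.5707, -0.0133, 0.1661]
ee_rot: [3.141, 0.0, 2.165]
force: [-3.6, -0.9, 5.8]
finger_gap: 0.0349
grip_force: 29.8
```

>>> {"api": "drive_tool", "payload": {"motion": [[0,0,-0.004,0,0,0],[0,0,-0.004,0,0,0],[0,0,-0.004,0,0,0],[0,0,-0.004,0,0,0],[0,0,-0.004,0,0,0],[0,0,-0.004,0,0,0],[0,0,-0.004,0,0,0],[0,0,-0.04,0,0,0],[0,0,-0.08,0,0,0],[0,0,-0.12,0,0,0]], "grip": 1}}

```text
t: 11.5
ee_pos: [0.5705, -0.0133, 0.215]
ee_rot: [-3.142, -0.0, 2.165]
force: [0.4, 0.0, -0.4]
finger_gap: 0.0923
grip_force: 0.0
```

>>> {"api": "drive_tool", "payload": {"motion": [[0.04,0,0,0,0,0],[0.08,0,0,0,0,0],[0.12,0,0,0,0,0],[0.15,0,0,0,0,0],[0.163,0,0,0,0,0],[0.163,0,0,0,0,0],[0.163,0,0,0,0,0],[0.163,0,0,0,0,0],[0.163,0,0,0,0,0],[0.163,0,0,0,0,0]]}}

```text
t: 12.33
ee_pos: [0.5343, 0.0404, 0.2134]
ee_rot: [-3.141, -0.0, 2.164]
force: [-0.4, -0.3, -0.8]
finger_gap: 0.0929
grip_force: 0.0
```

```bash
python3 - <<'E'
from h import *
a_=eyes.get_image("scene");b_=eyes.get_image("top")
cv2.imwrite("pics/scene2.png",a_);cv2.imwrite("pics/top2.png",b_)
cv2.imwrite("pics/crop4.png",np.hstack([cv2.resize(im[r-38:r+38,c-30:c+30],(395,500),interpolation=2) for im,c,r in((a_,335,250),(b_,305,206))]))
for n in("scene","top"):
  for q in("crank","crank_knob"):
    print(n,q,[(round(d["score"],2),[round(float(v),1) for v in d["position"]]) for d in spotter.mark_of(n,q)])
  print(proj(n,[[.5724,-.0158,.078],[.5343,.0405,.148],[.5343,.0405,.165]]))
E
```

```text
scene crank [(0.87, [333.0, 263.2]), (0.87, [288.4, 232.8]), (0.82, [233.4, 205.7])]
scene crank_knob [(0.92, [312.0, 201.7]), (0.62, [351.4, 238.1]), (0.58, [251.7, 163.9])]
[[331.42293049 264.50257662]
 [350.64233069 236.3821464 ]
 [350.96045109 232.76800917]]
top crank [(0.85, [419.2, 341.5]), (0.71, [353.5, 288.4])]
top crank_knob [(0.93, [317.2, 304.1]), (0.9, [400.3, 375.4])]
[[309.3546095  208.56514417]
 [282.32820652 220.15607152]
 [281.82663615 218.71040042]]
```

View pics/crop4.png

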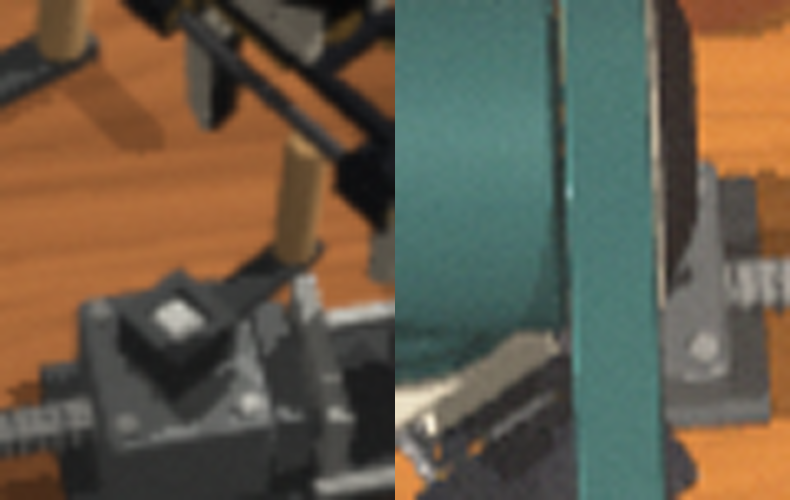

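The crank is seated on the square, with the shaft end showing in the bore at crop (180,318). The knob is between the fingers, so I close on it.

>>> {"api": "drive_tool", "payload": {"motion": [[0,0,0,0,0,0],[0,0,0,0,0,0],[0,0,0,0,0,0],[0,0,0,0,0,0],[0,0,0,0,0,0],[0,0,0,0,0,0],[0,0,0,0,0,0],[0,0,0,0,0,0],[0,0,0,0,0,0],[0,0,0,0,0,0]], "grip": 0}}

```text
t: 13.47
ee_pos: [0.5341, 0.0407, 0.2135]
ee_rot: [-3.142, -0.0, 2.165]
force: [0.1, -0.7, 0.9]
finger_gap: 0.031
grip_force: 0.0
```

```bash
cat >>h.py <<'E'
def arc(a0,a1,c=(.5724,-.0158),r=.068,dz=0):
    """rows in tool axes from commanded point at angle a0 to a1 (deg, knob azimuth), tool yaw 2.165"""
    th=np.radians(np.linspace(a0,a1,11)); p=r*np.c_[np.cos(th),np.sin(th)]; d=(p[1:]-p[0])
    tx=np.array([np.cos(2.165),np.sin(2.165)]);ty=np.array([tx[1],-tx[0]])
    return [[round(float(v@tx)/.4,3),round(float(v@ty)/.4,3),dz,0,0,0] for v in d]
def rep():
    s=arm.get_state();d=s["ee_pos"][:2]-[.5724,-.0158];th=np.arctan2(d[1],d[0]);f=s["force"]
    print("az",np.degrees(th).round(2),"r",np.hypot(*d).round(4),"z",s["ee_pos"][2].round(4),"Fr",(f[:2]@[np.cos(th),np.sin(th)]).round(2),"pull",(-f[:2]@[np.sin(th),-np.cos(th)]).round(2),"Fz",f[2].round(2),s["finger_gap"],s["t"])
E
python3 - <<'E'
from h import *
rep();print(arc(124,24))
E
```

```text
az 124.12 r 0.0683 z 0.2135 Fr -0.62 pull 0.3 Fz 0.95 0.03101388223526387 13.4667
[[-0.003, 0.03, 0, 0, 0, 0], [-0.01, 0.058, 0, 0, 0, 0], [-0.023, 0.085, 0, 0, 0, 0], [-0.04, 0.109, 0, 0, 0, 0], [-0.061, 0.13, 0, 0, 0, 0], [-0.085, 0.147, 0, 0, 0, 0], [-0.112, 0.16, 0, 0, 0, 0], [-0.141, 0.167, 0, 0, 0, 0], [-0.17, 0.17, 0, 0, 0, 0], [-0.2, 0.167, 0, 0, 0, 0]]
```

>>> {"api": "drive_tool", "payload": {"motion": [[0,0,0,0,0,0],[0,0,0,0,0,0],[0,0,0,0,0,0],[0,0,0,0,0,0],[0,0,0,0,0,0],[0,0,0,0,0,0],[-0.001,0.01,0,0,0,0],[-0.003,0.03,0,0,0,0],[-0.01,0.058,0,0,0,0],[-0.023,0.085,0,0,0,0]]}}

```text
t: 14.3
ee_pos: [0.568, 0.0525, 0.2135]
ee_rot: [-3.141, 0.0, 2.165]
force: [-2.6, -3.9, 1.1]
finger_gap: 0.0171
grip_force: 30.0
```

```bash
python3 - <<'E'
from h import *
rep();print(arc(94,-6))
E
```

```text
az 93.71 r 0.0684 z 0.2135 Fr -3.68 pull 2.84 Fz 1.08 0.01708100317469507 14.3
[[-0.017, 0.024, 0, 0, 0, 0], [-0.038, 0.045, 0, 0, 0, 0], [-0.062, 0.062, 0, 0, 0, 0], [-0.089, 0.075, 0, 0, 0, 0], [-0.118, 0.082, 0, 0, 0, 0], [-0.147, 0.085, 0, 0, 0, 0], [-0.177, 0.082, 0, 0, 0, 0], [-0.205, 0.075, 0, 0, 0, 0], [-0.232, 0.062, 0, 0, 0, 0], [-0.257, 0.045, 0, 0, 0, 0]]
```

>>> {"api": "drive_tool", "payload": {"motion": [[-0.017,0.024,0,0,0,0],[-0.038,0.045,0,0,0,0],[-0.062,0.062,0,0,0,0],[-0.089,0.075,0,0,0,0],[-0.118,0.082,0,0,0,0],[-0.147,0.085,0,0,0,0],[-0.177,0.082,0,0,0,0],[-0.205,0.075,0,0,0,0],[-0.232,0.062,0,0,0,0],[-0.257,0.045,0,0,0,0]]}}

```text
t: 15.13
ee_pos: [0.6416, -0.023, 0.2148]
ee_rot: [3.138, 0.001, 2.165]
force: [4.5, 2.0, 8.3]
finger_gap: 0.0176
grip_force: 30.0
```

```bash
python3 - <<'E'
from h import *
rep()
for a0 in(-6,-106,-206): print(a0,arc(a0,a0-100))
E
```

```text
az -5.95 r 0.0696 z 0.2148 Fr 4.24 pull 2.48 Fz 8.26 0.017551936155136262 15.1333
-6 [[-0.021, -0.021, 0, 0, 0, 0], [-0.038, -0.045, 0, 0, 0, 0], [-0.05, -0.072, 0, 0, 0, 0], [-0.058, -0.101, 0, 0, 0, 0], [-0.061, -0.13, 0, 0, 0, 0], [-0.058, -0.16, 0, 0, 0, 0], [-0.05, -0.188, 0, 0, 0, 0], [-0.038, -0.215, 0, 0, 0, 0], [-0.021, -0.24, 0, 0, 0, 0], [0.0, -0.26, 0, 0, 0, 0]]
-106 [[0.024, -0.017, 0, 0, 0, 0], [0.051, -0.029, 0, 0, 0, 0], [0.08, -0.037, 0, 0, 0, 0], [0.109, -0.04, 0, 0, 0, 0], [0.139, -0.037, 0, 0, 0, 0], [0.167, -0.029, 0, 0, 0, 0], [0.194, -0.017, 0, 0, 0, 0], [0.219, 0.0, 0, 0, 0, 0], [0.239, 0.021, 0, 0, 0, 0], [0.256, 0.045, 0, 0, 0, 0]]
-206 [[0.013, 0.027, 0, 0, 0, 0], [0.02, 0.055, 0, 0, 0, 0], [0.023, 0.085, 0, 0, 0, 0], [0.02, 0.115, 0, 0, 0, 0], [0.012, 0.143, 0, 0, 0, 0], [-0.0, 0.17, 0, 0, 0, 0], [-0.017, 0.194, 0, 0, 0, 0], [-0.038, 0.215, 0, 0, 0, 0], [-0.062, 0.232, 0, 0, 0, 0], [-0.089, 0.245, 0, 0, 0, 0]]
```

>>> {"api": "drive_tool", "payload": {"motion": [[-0.024,-0.02,0,0,0,0],[-0.041,-0.044,0,0,0,0],[-0.053,-0.071,0,0,0,0],[-0.061,-0.1,0,0,0,0],[-0.064,-0.129,0,0,0,0],[-0.061,-0.159,0,0,0,0],[-0.053,-0.187,0,0,0,0],[-0.041,-0.214,0,0,0,0],[-0.024,-0.239,0,0,0,0],[-0.003,-0.259,0,0,0,0]]}}

```text
t: 15.97
ee_pos: [0.5555, -0.0834, 0.2153]
ee_rot: [3.14, 0.004, 2.164]
force: [-0.3, -11.1, 12.5]
finger_gap: 0.0176
grip_force: 30.0
```

```bash
sed -i 's/\[\.5724,-\.0158\];th/[.5734,-.0166];th/' h.py; python3 - <<'E'
from h import *
rep()
E
```

```text
az -105.03 r 0.0691 z 0.2153 Fr 10.82 pull 2.62 Fz 12.52 0.01757738732405859 15.9667
```

>>> {"api": "drive_tool", "payload": {"motion": [[0.024,-0.017,-0.002,0,0,0],[0.051,-0.029,-0.004,0,0,0],[0.08,-0.037,-0.004,0,0,0],[0.109,-0.04,-0.004,0,0,0],[0.139,-0.037,-0.004,0,0,0],[0.167,-0.029,-0.004,0,0,0],[0.194,-0.017,-0.004,0,0,0],[0.219,0.0,-0.004,0,0,0],[0.239,0.021,-0.004,0,0,0],[0.256,0.045,-0.004,0,0,0]]}}

```text
t: 16.8
ee_pos: [0.5129, 0.0139, 0.2154]
ee_rot: [3.141, 0.001, 2.165]
force: [4.0, -5.9, -1.2]
finger_gap: 0.0173
grip_force: 30.0
```

```bash
python3 - <<'E'
from h import *
rep();s=arm.get_state();print(s["ee_pos"],s["ft_torque"],s["force"])
E
```

```text
az 153.26 r 0.0677 z 0.2154 Fr -6.26 pull 3.51 Fz -1.23 0.017265399206095444 16.8
[0.51294626 0.0138537  0.21536199] [-1.1340078  -0.8632431  -0.00768036] [ 4.01313478 -5.94789481 -1.23323759]
```

>>> {"api": "drive_tool", "payload": {"motion": [[0.01,0.027,0.001,0,0,0],[0.015,0.055,0.001,0,0,0],[0.018,0.085,0.001,0,0,0],[0.015,0.115,0.001,0,0,0],[0.007,0.143,0.001,0,0,0],[-0.005,0.17,0.001,0,0,0],[-0.022,0.194,0.001,0,0,0],[-0.043,0.215,0.001,0,0,0],[-0.067,0.232,0.001,0,0,0],[-0.094,0.245,0.001,0,0,0]]}}

```text
t: 17.63
ee_pos: [0.6155, 0.0372, 0.2144]
ee_rot: [-3.14, -0.001, 2.165]
force: [-7.7, -5.1, 6.0]
finger_gap: 0.0174
grip_force: 30.1
```

```bash
sed -i 's/\[\.5734,-\.0166\];th/[.5746,-.0181];th/' h.py; python3 - <<'E'
from h import *
rep()
for a0 in(-306,-406,-506,-606): print(a0,arc(a0,a0-100))
E
```

```text
az 53.56 r 0.0688 z 0.2144 Fr -8.71 pull 3.17 Fz 6.01 0.017404308217420675 17.6333
-306 [[-0.029, 0.008, 0, 0, 0, 0], [-0.058, 0.01, 0, 0, 0, 0], [-0.088, 0.008, 0, 0, 0, 0], [-0.116, -0.0, 0, 0, 0, 0], [-0.143, -0.013, 0, 0, 0, 0], [-0.167, -0.03, 0, 0, 0, 0], [-0.188, -0.051, 0, 0, 0, 0], [-0.205, -0.075, 0, 0, 0, 0], [-0.218, -0.102, 0, 0, 0, 0], [-0.225, -0.13, 0, 0, 0, 0]]
-406 [[-0.003, -0.03, 0, 0, 0, 0], [0.0, -0.059, 0, 0, 0, 0], [0.008, -0.088, 0, 0, 0, 0], [0.02, -0.115, 0, 0, 0, 0], [0.037, -0.139, 0, 0, 0, 0], [0.058, -0.16, 0, 0, 0, 0], [0.083, -0.177, 0, 0, 0, 0], [0.109, -0.189, 0, 0, 0, 0], [0.138, -0.197, 0, 0, 0, 0], [0.168, -0.199, 0, 0, 0, 0]]
-506 [[0.03, 0.003, 0, 0, 0, 0], [0.058, 0.01, 0, 0, 0, 0], [0.085, 0.023, 0, 0, 0, 0], [0.109, 0.04, 0, 0, 0, 0], [0.13, 0.061, 0, 0, 0, 0], [0.147, 0.085, 0, 0, 0, 0], [0.16, 0.112, 0, 0, 0, 0], [0.167, 0.141, 0, 0, 0, 0], [0.17, 0.17, 0, 0, 0, 0], [0.167, 0.2, 0, 0, 0, 0]]
-606 [[-0.008, 0.029, 0, 0, 0, 0], [-0.02, 0.055, 0, 0, 0, 0], [-0.037, 0.08, 0, 0, 0, 0], [-0.058, 0.101, 0, 0, 0, 0], [-0.083, 0.118, 0, 0, 0, 0], [-0.109, 0.13, 0, 0, 0, 0], [-0.138, 0.138, 0, 0, 0, 0], [-0.168, 0.14, 0, 0, 0, 0], [-0.197, 0.138, 0, 0, 0, 0], [-0.226, 0.13, 0, 0, 0, 0]]
```

```bash
python3 - <<'E'
import numpy as np
from scipy.optimize import least_squares
p=np.array([[.568,.0525],[.6416,-.023],[.5555,-.0834],[.5129,.0139],[.6155,.0372]])
f=np.array([[-2.6,-3.9],[4.5,2],[-.3,-11.1],[4,-5.9],[-7.7,-5.1]])
def res(v,r=.068):
    d=p-v[:2];R=np.hypot(*d.T);fr=(f*d/R[:,None]).sum(1);return (R+fr*v[2]-r)*1e3
for k in(0,.1e-3,.2e-3,.3e-3):
    for r in (.068,):
        s=least_squares(lambda w:res([w[0],w[1],k],w[2]),[.574,-.017,.068]);print(k,s.x,s.fun.round(2))
E
```

```text
0 [ 0.57353068 -0.01677954  0.06863932] [ 0.86 -0.29  0.38 -0.69 -0.26]
0.0001 [ 0.57366697 -0.01773031  0.06878555] [ 1.31 -0.22  0.43 -0.91 -0.61]
0.0002 [ 0.57381521 -0.0186829   0.06893802] [ 1.75 -0.14  0.47 -1.12 -0.96]
0.0003 [ 0.57397549 -0.01963702  0.06909673] [ 2.19 -0.07  0.51 -1.32 -1.31]
```

>>> {"api": "drive_tool", "payload": {"motion": [[-0.028,0.006,0,0,0,0],[-0.057,0.008,0,0,0,0],[-0.087,0.006,0,0,0,0],[-0.115,-0.002,0,0,0,0],[-0.142,-0.015,0,0,0,0],[-0.166,-0.032,0,0,0,0],[-0.187,-0.053,0,0,0,0],[-0.204,-0.077,0,0,0,0],[-0.217,-0.104,0,0,0,0],[-0.224,-0.132,0,0,0,0]]}}

```text
t: 18.47
ee_pos: [0.6221, -0.0669, 0.2149]
ee_rot: [3.14, 0.0, 2.165]
force: [4.1, 1.2, 5.1]
finger_gap: 0.0175
grip_force: 30.0
```

```bash
sed -i 's/\[\.5746,-\.0181\];th/[.5736,-.0181];th/' h.py; python3 - <<'E'
from h import *
rep()
E
```

```text
az -45.13 r 0.0688 z 0.2149 Fr 2.02 pull 3.77 Fz 5.09 0.01751456258129033 18.4667
```

>>> {"api": "drive_tool", "payload": {"motion": [[-0.003,-0.03,0,0,0,0],[0.0,-0.059,0,0,0,0],[0.008,-0.088,0,0,0,0],[0.02,-0.115,0,0,0,0],[0.037,-0.139,0,0,0,0],[0.058,-0.16,0,0,0,0],[0.083,-0.177,0,0,0,0],[0.109,-0.189,0,0,0,0],[0.138,-0.197,0,0,0,0],[0.168,-0.199,0,0,0,0]]}}

```text
t: 19.3
ee_pos: [0.5175, -0.0561, 0.2154]
ee_rot: [-3.141, 0.001, 2.164]
force: [-6.4, -7.5, 10.2]
finger_gap: 0.0177
grip_force: 30.0
```

```bash
python3 - <<'E'
from h import *
rep()
E
```

```text
az -145.86 r 0.0677 z 0.2154 Fr 9.47 pull 2.59 Fz 10.2 0.0176842235849734 19.3
```

>>> {"api": "drive_tool", "payload": {"motion": [[0.03,0.001,-0.002,0,0,0],[0.058,0.008,-0.002,0,0,0],[0.085,0.021,-0.002,0,0,0],[0.109,0.038,-0.002,0,0,0],[0.13,0.059,-0.002,0,0,0],[0.147,0.083,-0.002,0,0,0],[0.16,0.11,-0.002,0,0,0],[0.167,0.139,-0.002,0,0,0],[0.17,0.168,-0.002,0,0,0],[0.167,0.198,-0.002,0,0,0]]}}

```text
t: 20.13
ee_pos: [0.5463, 0.0447, 0.2152]
ee_rot: [-3.141, -0.0, 2.165]
force: [-1.2, -5.6, 0.0]
finger_gap: 0.0173
grip_force: 30.0
```

```bash
sed -i 's/\[\.5736,-\.0181\];th/[.5731,-.0186];th/' h.py; python3 - <<'E'
from h import *
rep()
E
```

```text
az 112.9 r 0.0688 z 0.2152 Fr -4.73 pull 3.25 Fz 0.01 0.017295159353401927 20.1333
```

>>> {"api": "drive_tool", "payload": {"motion": [[-0.008,0.029,0,0,0,0],[-0.02,0.055,0,0,0,0],[-0.037,0.08,0,0,0,0],[-0.058,0.101,0,0,0,0],[-0.083,0.118,0,0,0,0],[-0.109,0.13,0,0,0,0],[-0.138,0.138,0,0,0,0],[-0.168,0.14,0,0,0,0],[-0.197,0.138,0,0,0,0],[-0.226,0.13,0,0,0,0]]}}

```text
t: 20.97
ee_pos: [0.6401, -0.0029, 0.2155]
ee_rot: [3.141, -0.0, 2.165]
force: [-1.0, 3.0, 0.5]
finger_gap: 0.0168
grip_force: 30.0
```

```bash
python3 - <<'E'
from h import *
rep()
for a0 in(-706,-756,-806,-856,-906): print(a0,arc(a0,a0-50))
a_=eyes.get_image("scene");cv2.imwrite("pics/scene3.png",a_)
cv2.imwrite("pics/crop5.png",cv2.resize(a_[215:305,270:440],(793,420),interpolation=2))
E
```

```text
az 13.21 r 0.0688 z 0.2155 Fr -0.3 pull 3.17 Fz 0.5 0.0168094759290039 20.9667
-706 [[-0.014, -0.006, 0, 0, 0, 0], [-0.027, -0.013, 0, 0, 0, 0], [-0.039, -0.021, 0, 0, 0, 0], [-0.051, -0.03, 0, 0, 0, 0], [-0.062, -0.04, 0, 0, 0, 0], [-0.072, -0.051, 0, 0, 0, 0], [-0.081, -0.062, 0, 0, 0, 0], [-0.089, -0.075, 0, 0, 0, 0], [-0.096, -0.088, 0, 0, 0, 0], [-0.102, -0.102, 0, 0, 0, 0]]
-756 [[-0.004, -0.014, 0, 0, 0, 0], [-0.008, -0.029, 0, 0, 0, 0], [-0.01, -0.043, 0, 0, 0, 0], [-0.01, -0.058, 0, 0, 0, 0], [-0.01, -0.073, 0, 0, 0, 0], [-0.008, -0.088, 0, 0, 0, 0], [-0.004, -0.102, 0, 0, 0, 0], [0.0, -0.116, 0, 0, 0, 0], [0.006, -0.13, 0, 0, 0, 0], [0.013, -0.143, 0, 0, 0, 0]]
-806 [[0.008, -0.013, 0, 0, 0, 0], [0.017, -0.024, 0, 0, 0, 0], [0.027, -0.035, 0, 0, 0, 0], [0.038, -0.045, 0, 0, 0, 0], [0.05, -0.054, 0, 0, 0, 0], [0.062, -0.062, 0, 0, 0, 0], [0.075, -0.069, 0, 0, 0, 0], [0.089, -0.075, 0, 0, 0, 0], [0.103, -0.079, 0, 0, 0, 0], [0.118, -0.082, 0, 0, 0, 0]]
-856 [[0.015, -0.002, 0, 0, 0, 0], [0.03, -0.003, 0, 0, 0, 0], [0.044, -0.002, 0, 0, 0, 0], [0.059, 0.0, 0, 0, 0, 0], [0.074, 0.003, 0, 0, 0, 0], [0.088, 0.008, 0, 0, 0, 0], [0.101, 0.013, 0, 0, 0, 0], [0.115, 0.02, 0, 0, 0, 0], [0.127, 0.028, 0, 0, 0, 0], [0.139, 0.037, 0, 0, 0, 0]]
-906 [[0.011, 0.01, 0, 0, 0, 0], [0.021, 0.021, 0, 0, 0, 0], [0.03, 0.033, 0, 0, 0, 0], [0.038, 0.045, 0, 0, 0, 0], [0.045, 0.058, 0, 0, 0, 0], [0.05, 0.072, 0, 0, 0, 0], [0.055, 0.086, 0, 0, 0, 0], [0.058, 0.101, 0, 0, 0, 0], [0.06, 0.115, 0, 0, 0, 0], [0.061, 0.13, 0, 0, 0, 0]]
```

View pics/crop5.png

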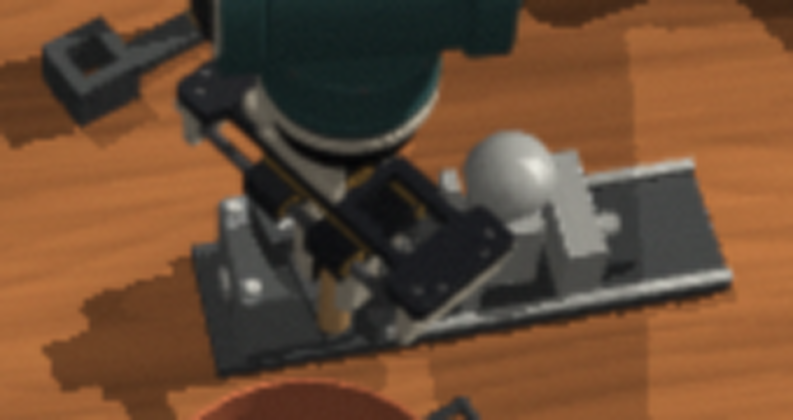

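The crop shows the jaw nearly at the stake, with the stake upright near the backstop and the crank still engaged. I continue with shorter arcs.

>>> {"api": "drive_tool", "payload": {"motion": [[-0.014,-0.006,0,0,0,0],[-0.027,-0.013,0,0,0,0],[-0.039,-0.021,0,0,0,0],[-0.051,-0.03,0,0,0,0],[-0.062,-0.04,0,0,0,0],[-0.072,-0.051,0,0,0,0],[-0.081,-0.062,0,0,0,0],[-0.089,-0.075,0,0,0,0],[-0.096,-0.088,0,0,0,0],[-0.102,-0.102,0,0,0,0]]}}

```text
t: 21.85
ee_pos: [0.628, -0.0593, 0.2157]
ee_rot: [3.142, 0.0, 2.165]
force: [3.6, 0.4, 0.7]
finger_gap: 0.0171
grip_force: 30.0
```

```bash
python3 -c "
from h import *
rep()"
```

```text
az -36.57 r 0.0684 z 0.2157 Fr 2.68 pull 2.47 Fz 0.66 0.017135881475043382 21.85
```

>>> {"api": "drive_tool", "payload": {"motion": [[-0.004,-0.014,0,0,0,0],[-0.008,-0.029,0,0,0,0],[-0.01,-0.043,0,0,0,0],[-0.01,-0.058,0,0,0,0],[-0.01,-0.073,0,0,0,0],[-0.008,-0.088,0,0,0,0],[-0.004,-0.102,0,0,0,0],[0.0,-0.116,0,0,0,0],[0.006,-0.13,0,0,0,0],[0.013,-0.143,0,0,0,0]]}}

```text
t: 22.68
ee_pos: [0.5774, -0.0865, 0.2155]
ee_rot: [3.142, -0.0, 2.165]
force: [2.9, 0.9, 0.6]
finger_gap: 0.0177
grip_force: 30.0
```

```bash
python3 -c "
from h import *
rep()"
```

```text
az -86.4 r 0.068 z 0.2155 Fr -0.7 pull 2.99 Fz 0.55 0.0176951514352549 22.6833
```

```bash
python3 -c "
from h import *
for a0 in range(-806,-1050,-25): print(a0,[r[:2] for r in arc(a0,a0-25)])"
```

```text
-806 [[0.004, -0.006], [0.008, -0.013], [0.012, -0.018], [0.017, -0.024], [0.022, -0.03], [0.027, -0.035], [0.032, -0.04], [0.038, -0.045], [0.044, -0.05], [0.05, -0.054]]
-831 [[0.006, -0.004], [0.013, -0.008], [0.019, -0.012], [0.026, -0.015], [0.032, -0.018], [0.039, -0.02], [0.046, -0.023], [0.054, -0.025], [0.061, -0.027], [0.068, -0.028]]
-856 [[0.007, -0.001], [0.015, -0.002], [0.022, -0.002], [0.03, -0.003], [0.037, -0.002], [0.044, -0.002], [0.052, -0.001], [0.059, 0.0], [0.066, 0.001], [0.074, 0.003]]
-881 [[0.007, 0.002], [0.014, 0.004], [0.021, 0.007], [0.028, 0.01], [0.034, 0.013], [0.041, 0.017], [0.047, 0.021], [0.053, 0.025], [0.059, 0.029], [0.065, 0.034]]
-906 [[0.006, 0.005], [0.011, 0.01], [0.016, 0.015], [0.021, 0.021], [0.026, 0.027], [0.03, 0.033], [0.034, 0.039], [0.038, 0.045], [0.041, 0.052], [0.045, 0.058]]
-931 [[0.003, 0.007], [0.006, 0.014], [0.008, 0.021], [0.01, 0.028], [0.012, 0.035], [0.013, 0.042], [0.014, 0.05], [0.015, 0.057], [0.016, 0.064], [0.016, 0.072]]
-956 [[-0.0, 0.007], [-0.001, 0.015], [-0.001, 0.022], [-0.003, 0.03], [-0.004, 0.037], [-0.006, 0.044], [-0.008, 0.051], [-0.01, 0.058], [-0.013, 0.065], [-0.016, 0.072]]
-981 [[-0.003, 0.007], [-0.007, 0.013], [-0.011, 0.019], [-0.015, 0.026], [-0.019, 0.032], [-0.024, 0.037], [-0.029, 0.043], [-0.034, 0.048], [-0.039, 0.053], [-0.045, 0.058]]
-1006 [[-0.006, 0.005], [-0.012, 0.009], [-0.018, 0.013], [-0.024, 0.017], [-0.031, 0.021], [-0.037, 0.024], [-0.044, 0.027], [-0.051, 0.029], [-0.058, 0.032], [-0.065, 0.034]]
-1031 [[-0.007, 0.002], [-0.014, 0.003], [-0.022, 0.004], [-0.029, 0.005], [-0.037, 0.006], [-0.044, 0.006], [-0.051, 0.006], [-0.059, 0.005], [-0.066, 0.004], [-0.074, 0.003]]
```

>>> {"api": "drive_tool", "payload": {"motion": [[0.004,-0.006,0,0,0,0],[0.008,-0.013,0,0,0,0],[0.012,-0.018,0,0,0,0],[0.017,-0.024,0,0,0,0],[0.022,-0.03,0,0,0,0],[0.027,-0.035,0,0,0,0],[0.032,-0.04,0,0,0,0],[0.038,-0.045,0,0,0,0],[0.044,-0.05,0,0,0,0],[0.05,-0.054,0,0,0,0]]}}

```text
t: 23.52
ee_pos: [0.5486, -0.0819, 0.2155]
ee_rot: [3.142, 0.0, 2.165]
force: [3.4, 1.7, 1.3]
finger_gap: 0.0174
grip_force: 30.0
```

```bash
python3 -c "
from h import *
rep()"
```

```text
az -111.15 r 0.0678 z 0.2155 Fr -2.76 pull 2.55 Fz 1.27 0.01741733364470596 23.5167
```

>>> {"api": "drive_tool", "payload": {"motion": [[0.006,-0.004,0,0,0,0],[0.013,-0.008,0,0,0,0],[0.019,-0.012,0,0,0,0],[0.026,-0.015,0,0,0,0],[0.032,-0.018,0,0,0,0],[0.039,-0.02,0,0,0,0],[0.046,-0.023,0,0,0,0],[0.054,-0.025,0,0,0,0],[0.061,-0.027,0,0,0,0],[0.068,-0.028,0,0,0,0]]}}

```text
t: 24.35
ee_pos: [0.5242, -0.0655, 0.2156]
ee_rot: [3.141, 0.0, 2.165]
force: [5.3, 0.7, 0.9]
finger_gap: 0.0171
grip_force: 30.0
```

```bash
python3 -c "
from h import *
rep()"
```

```text
az -136.15 r 0.0677 z 0.2156 Fr -4.25 pull 3.16 Fz 0.95 0.017143949767191313 24.35
```

>>> {"api": "drive_tool", "payload": {"motion": [[0.007,0,0,0,0,0],[0.015,-0.001,0,0,0,0],[0.022,-0.001,0,0,0,0],[0.03,-0.002,0,0,0,0],[0.037,-0.001,0,0,0,0],[0.044,-0.001,0,0,0,0],[0.052,0,0,0,0,0],[0.059,0.001,0,0,0,0],[0.066,0.002,0,0,0,0],[0.074,0.004,0,0,0,0]]}}

```text
t: 25.18
ee_pos: [0.509, -0.04, 0.2155]
ee_rot: [-3.142, 0.0, 2.165]
force: [0.7, -1.3, 2.0]
finger_gap: 0.0177
grip_force: 30.0
```

```bash
python3 -c "
from h import *
rep()"
```

```text
az -161.5 r 0.0675 z 0.2155 Fr -0.23 pull 1.44 Fz 2.01 0.017650573804599445 25.1833
```

>>> {"api": "drive_tool", "payload": {"motion": [[0.007,0.002,0,0,0,0],[0.014,0.004,0,0,0,0],[0.021,0.007,0,0,0,0],[0.028,0.01,0,0,0,0],[0.034,0.013,0,0,0,0],[0.041,0.017,0,0,0,0],[0.047,0.021,0,0,0,0],[0.053,0.025,0,0,0,0],[0.059,0.029,0,0,0,0],[0.065,0.034,0,0,0,0]]}}

```text
t: 26.02
ee_pos: [0.5058, -0.0109, 0.2155]
ee_rot: [-3.141, -0.0, 2.165]
force: [0.9, -2.5, 2.5]
finger_gap: 0.0173
grip_force: 30.0
```

```bash
python3 -c "
from h import *
rep()"
```

```text
az 173.43 r 0.0677 z 0.2155 Fr -1.13 pull 2.38 Fz 2.55 0.017288011042984955 26.0167
```

>>> {"api": "drive_tool", "payload": {"motion": [[0.006,0.005,0,0,0,0],[0.011,0.01,0,0,0,0],[0.016,0.015,0,0,0,0],[0.021,0.021,0,0,0,0],[0.026,0.027,0,0,0,0],[0.03,0.033,0,0,0,0],[0.034,0.039,0,0,0,0],[0.038,0.045,0,0,0,0],[0.041,0.052,0,0,0,0],[0.045,0.058,0,0,0,0]]}}

```text
t: 26.85
ee_pos: [0.5151, 0.017, 0.2154]
ee_rot: [-3.141, -0.0, 2.165]
force: [-0.6, -5.9, 2.0]
finger_gap: 0.0176
grip_force: 30.0
```

```bash
python3 -c "
from h import *
rep()"
```

```text
az 148.49 r 0.0681 z 0.2154 Fr -2.57 pull 5.36 Fz 2.0 0.017597274854624294 26.85
```

>>> {"api": "drive_tool", "payload": {"motion": [[0,0.001,0,0,0,0],[0.001,0.002,0,0,0,0],[0.001,0.003,0,0,0,0],[0.002,0.004,0,0,0,0],[0.002,0.005,0,0,0,0],[0.002,0.006,0,0,0,0],[0.003,0.007,0,0,0,0],[0.003,0.008,0,0,0,0],[0.004,0.009,0,0,0,0],[0.004,0.01,0,0,0,0]]}}

```text
t: 27.68
ee_pos: [0.5173, 0.0203, 0.2154]
ee_rot: [-3.141, -0.0, 2.165]
force: [-2.4, -4.1, 2.5]
finger_gap: 0.0175
grip_force: 30.0
```

```bash
python3 - <<'E'
from h import *
rep()
a_=eyes.get_image("scene");b_=eyes.get_image("top");rep()
cv2.imwrite("pics/crop6.png",np.vstack([cv2.resize(a_[225:290,300:430],(600,300),interpolation=2),cv2.resize(b_[180:245,190:320],(600,300),interpolation=2)]))
E
```

```text
az 145.12 r 0.068 z 0.2154 Fr -0.4 pull 4.74 Fz 2.52 0.017490209566446004 27.6833
az 145.1 r 0.068 z 0.2154 Fr -0.33 pull 5.07 Fz 3.16 0.017577301860934598 27.7833
```

View pics/crop6.png

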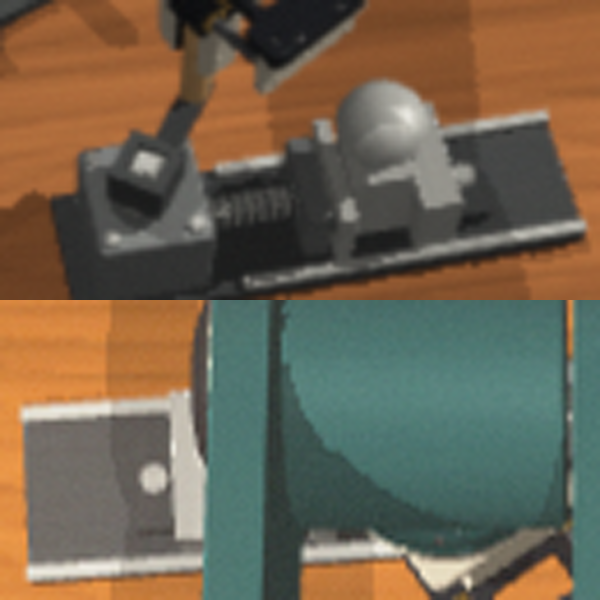

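The stake is upright and held between jaw plate and backstop. The crank is down on the square, with its end visible in the bore at (148,162). The slow pull is about 5 N against 2–2.5 N free, so I release and retreat upward.

>>> {"api": "drive_tool", "payload": {"motion": [[0,0,0,0,0,0],[0,0,0,0,0,0],[0,0,0,0,0,0],[0,0,0,0,0,0],[0,0,0,0,0,0],[0,0,0,0,0,0],[0,0,0,0,0,0],[0,0,-0.03,0,0,0],[0,0,-0.08,0,0,0],[0,0,-0.14,0,0,0]], "grip": 1}}

```text
t: 28.62
ee_pos: [0.5171, 0.0204, 0.272]
ee_rot: [-3.14, -0.001, 2.165]
force: [0.5, -1.0, 0.0]
finger_gap: 0.0796
grip_force: 0.0
```

>>> {"api": "drive_tool", "payload": {"motion": [[0,0,-0.06,0,0,0],[0,0,-0.12,0,0,0],[0,0,-0.2,0,0,0],[0.08,-0.05,-0.2,0,0,0],[0.16,-0.1,-0.2,0,0,0],[0.24,-0.15,-0.2,0,0,0],[0.32,-0.2,-0.2,0,0,0],[0.4,-0.25,-0.2,0,0,0],[0.4,-0.25,-0.2,0,0,0],[0.4,-0.25,-0.2,0,0,0]]}}

```text
t: 29.45
ee_pos: [0.3439, 0.0975, 0.3532]
ee_rot: [3.138, 0.001, 2.167]
force: [0.7, -0.4, -1.2]
finger_gap: 0.093
grip_force: 0.0
```

```bash
python3 - <<'E'
from h import *
s=arm.get_state();print(s["ee_pos"],s["force"],s["t"])
a_=eyes.get_image("scene");b_=eyes.get_image("top")
cv2.imwrite("pics/crop7.png",np.vstack([cv2.resize(a_[225:290,300:430],(600,300),interpolation=2),cv2.resize(b_[180:245,190:320],(600,300),interpolation=2)]))
E
```

```text
[0.34385544 0.09748468 0.35316604] [ 0.7088566  -0.42854711 -1.17928499] 29.45
```

View pics/crop7.png

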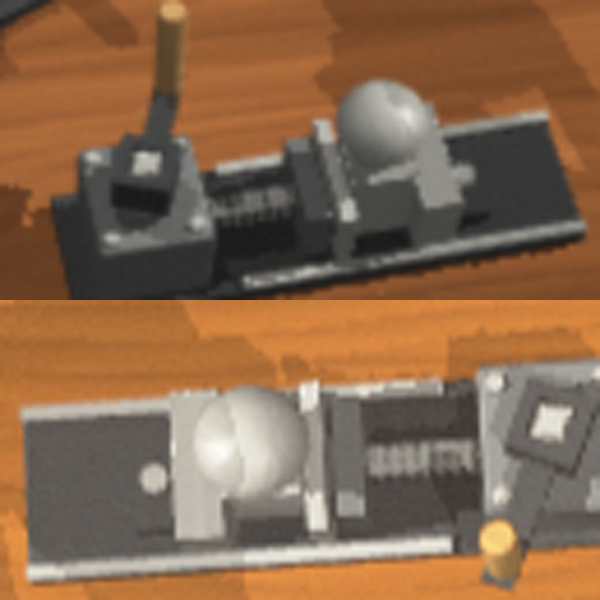

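After release the crank sprang back some 15° (knob toward 160° azimuth). The stake is still between the jaws, but I'll measure how far it went.

```bash
python3 - <<'E'
from h import *
for n in("top","scene"):
    eyes.get_image(n)
    c=spotter.mark_of(n,"crank");k=spotter.mark_of(n,"crank_knob");j=spotter.mark_of(n,"jaw_face")
    f=lambda L,z:[ray(n,d["position"],z)[:2].round(4) for d in L if abs(ray(n,d["position"],z)[0]-.56)<.1 and abs(ray(n,d["position"],z)[1]-.02)<.1]
    print(n,f(c,.078),f(k,.148),f(j,.038))
    # mask fit of crank pose seated
from scipy.optimize import minimize
for n,q in(("top",(305,215)),("scene",(334,255))):
    d=min(spotter.trace(n,"crank"),key=lambda d:np.hypot(*(np.array(d["position"])-q)));R=d["region"].astype(float);print(d["score"],d["position"],R.sum())
    S=np.array([[.574,-.017,2.7],[.578,-.017,2.7],[.574,-.021,2.7],[.574,-.017,3.0]])
    r=minimize(lambda p:np.abs(mask(n,p,.078)-R).sum()/R.sum(),S[0],method="Nelder-Mead",options=dict(initial_simplex=S,maxiter=100));print(n,r.x[:2],np.degrees(r.x[2]),r.fun)
E
```

```text
top [array([ 0.5687, -0.0125])] [array([0.5085, 0.0055])] [array([0.5706, 0.1055])]
scene [array([ 0.5827, -0.0067]), array([ 0.616 , -0.0211])] [array([0.5151, 0.0081])] [array([0.567 , 0.1119])]
0.94 [306.2, 217.2] 513.0
top [ 0.57209144 -0.01520131] 159.96022112998622 0.145335015097657
0.7 [336.0, 254.7] 335.0
scene [ 0.57381444 -0.01737247] 159.0091259568654 0.2658355282411472
```

```bash
python3 - <<'E'
from h import *
print(to(.5094,.0056,.27,1.213))
E
```

```text
[-0.4189, 0.2127, 0.2034, -0.0001, 0.0, 0.3029]
```

>>> {"api": "drive_tool", "payload": {"motion": [[-0.06,0.03,0,0,0,0.03],[-0.12,0.06,0,0,0,0.06],[-0.2,0.1,0,0,0,0.1],[-0.28,0.14,0,0,0,0.14],[-0.36,0.18,0.05,0,0,0.18],[-0.419,0.213,0.1,0,0,0.22],[-0.419,0.213,0.15,0,0,0.26],[-0.419,0.213,0.203,0,0,0.303],[-0.419,0.213,0.203,0,0,0.303],[-0.419,0.213,0.203,0,0,0.303]]}}

```text
t: 30.88
ee_pos: [0.5093, 0.0058, 0.27]
ee_rot: [-3.14, 0.001, 1.215]
force: [-1.0, 0.3, 0.9]
finger_gap: 0.093
grip_force: 0.0
```

```bash
python3 - <<'E'
from h import *
print(to(.5094,.0056,.2155,1.213))
E
```

```text
[-0.0002, 0.0007, 0.1362, -0.0005, 0.0002, 0.0008]
```

>>> {"api": "drive_tool", "payload": {"motion": [[0,0,0.05,0,0,0],[0,0,0.1,0,0,0],[0,0,0.135,0,0,0],[0,0,0.135,0,0,0],[0,0,0.135,0,0,0],[0,0,0.135,0,0,0],[0,0,0.135,0,0,0],[0,0,0.135,0,0,0],[0,0,0.135,0,0,0],[0,0,0.135,0,0,0]]}}

```text
t: 31.72
ee_pos: [0.5096, 0.0058, 0.2167]
ee_rot: [3.141, -0.0, 1.213]
force: [0.7, -0.9, 0.1]
finger_gap: 0.093
grip_force: 0.0
```

>>> {"api": "drive_tool", "payload": {"motion": [[0,0,0,0,0,0],[0,0,0,0,0,0],[0,0,0,0,0,0],[0,0,0,0,0,0],[0,0,0,0,0,0],[0,0,0,0,0,0],[0,0,0,0,0,0],[0,0,0,0,0,0],[0,0,0,0,0,0],[0,0,0,0,0,0]], "grip": 0}}

```text
t: 32.55
ee_pos: [0.5094, 0.0058, 0.2163]
ee_rot: [-3.142, 0.0, 1.213]
force: [-0.6, 0.2, 0.2]
finger_gap: 0.0307
grip_force: 0.0
```

>>> {"api": "drive_tool", "payload": {"motion": [[0,0,0,0,0,0],[0,0,0,0,0,0],[0,0,0,0,0,0],[0,0,0,0,0,0],[0,0,0,0,0,0],[0,0,0,0,0,0],[0,0,0,0,0,0],[0,0,0,0,0,0],[0,0,0,0,0,0],[0,0,0,0,0,0]]}}

```text
t: 33.38
ee_pos: [0.5091, 0.0059, 0.2164]
ee_rot: [-3.14, 0.0, 1.213]
force: [-5.6, 2.0, 3.7]
finger_gap: 0.0174
grip_force: 30.0
```

```bash
sed -i 's/def arc(a0,a1,c=(.5724,-.0158),r=.068,dz=0):/def arc(a0,a1,c=0,r=.068,dz=0,yaw=2.165):/; s/np.cos(2.165),np.sin(2.165)/np.cos(yaw),np.sin(yaw)/' h.py
python3 - <<'E'
from h import *
rep()
for a0 in(159.5,149.5,144.5): print([r[:2] for r in arc(a0,a0-(10 if a0>150 else 5),yaw=1.214)])
E
```

```text
az 159.03 r 0.0686 z 0.2164 Fr 5.94 pull 0.09 Fz 3.68 0.01742985583969867 33.3833
[[0.003, 0.0], [0.006, 0.0], [0.009, 0.0], [0.012, 0.0], [0.015, 0.001], [0.018, 0.001], [0.021, 0.001], [0.024, 0.002], [0.027, 0.002], [0.03, 0.003]]
[[0.001, 0.0], [0.003, 0.001], [0.004, 0.001], [0.006, 0.001], [0.007, 0.001], [0.009, 0.002], [0.01, 0.002], [0.012, 0.002], [0.013, 0.003], [0.014, 0.003]]
[[0.001, 0.0], [0.003, 0.001], [0.004, 0.001], [0.006, 0.002], [0.007, 0.002], [0.009, 0.003], [0.01, 0.003], [0.011, 0.003], [0.013, 0.004], [0.014, 0.004]]
```

>>> {"api": "drive_tool", "payload": {"motion": [[0.003,-0.001,0,0,0,0],[0.006,-0.002,0,0,0,0],[0.009,-0.002,0,0,0,0],[0.012,-0.002,0,0,0,0],[0.015,-0.002,0,0,0,0],[0.018,-0.002,0,0,0,0],[0.021,-0.002,0,0,0,0],[0.024,-0.001,0,0,0,0],[0.027,-0.001,0,0,0,0],[0.03,0,0,0,0,0]]}}

```text
t: 34.22
ee_pos: [0.5137, 0.017, 0.2163]
ee_rot: [-3.142, 0.0, 1.213]
force: [-2.6, -4.7, 0.4]
finger_gap: 0.0175
grip_force: 30.0
```

```bash
python3 -c "
from h import *
rep()"
```

```text
az 149.05 r 0.0693 z 0.2163 Fr -0.22 pull 5.39 Fz 0.43 0.01745676402683549 34.2167
```

>>> {"api": "drive_tool", "payload": {"motion": [[0.001,0,0,0,0,0],[0.003,0.001,0,0,0,0],[0.004,0.001,0,0,0,0],[0.006,0.001,0,0,0,0],[0.007,0.001,0,0,0,0],[0.009,0.002,0,0,0,0],[0.01,0.002,0,0,0,0],[0.012,0.002,0,0,0,0],[0.013,0.003,0,0,0,0],[0.014,0.003,0,0,0,0]]}}

```text
t: 35.05
ee_pos: [0.5167, 0.0218, 0.2163]
ee_rot: [-3.141, 0.0, 1.213]
force: [-3.1, -5.3, 0.3]
finger_gap: 0.0179
grip_force: 30.0
```

```bash
python3 -c "
from h import *
rep()"
```

```text
az 144.39 r 0.0694 z 0.2163 Fr -0.53 pull 6.14 Fz 0.29 0.017871768907930137 35.05
```

>>> {"api": "drive_tool", "payload": {"motion": [[-0.001,0,0,0,0,0],[-0.003,-0.001,0,0,0,0],[-0.004,-0.001,0,0,0,0],[-0.006,-0.001,0,0,0,0],[-0.007,-0.002,0,0,0,0],[-0.009,-0.002,0,0,0,0],[-0.01,-0.002,0,0,0,0],[-0.011,-0.003,0,0,0,0],[-0.013,-0.003,0,0,0,0],[-0.014,-0.003,0,0,0,0]]}}

```text
t: 35.88
ee_pos: [0.5136, 0.017, 0.2163]
ee_rot: [3.142, -0.0, 1.213]
force: [0.5, -1.2, -1.8]
finger_gap: 0.0176
grip_force: 30.0
```

```bash
python3 -c "
from h import *
rep()"
```

```text
az 149.11 r 0.0693 z 0.2163 Fr -1.06 pull 0.73 Fz -1.76 0.017590037125280494 35.8833
```

>>> {"api": "drive_tool", "payload": {"motion": [[-0.001,0,0.001,0,0,0],[-0.002,0,0.003,0,0,0],[-0.002,0,0.004,0,0,0],[-0.002,0,0.004,0,0,0],[-0.002,0,0.004,0,0,0],[-0.002,0,0.004,0,0,0],[-0.002,0,0.004,0,0,0],[-0.002,0,0.004,0,0,0],[-0.002,0,0.004,0,0,0],[-0.002,0,0.004,0,0,0]]}}

```text
t: 36.72
ee_pos: [0.5133, 0.0165, 0.2157]
ee_rot: [3.141, -0.001, 1.213]
force: [-6.8, 0.8, 10.7]
finger_gap: 0.0173
grip_force: 30.0
```

```bash
python3 -c "
from h import *
rep()"
```

```text
az 149.55 r 0.0693 z 0.2157 Fr 6.29 pull 2.72 Fz 10.74 0.017318222585400438 36.7167
```

>>> {"api": "drive_tool", "payload": {"motion": [[0,0,0,0,0,0],[0,0,0,0,0,0],[0,0,0,0,0,0],[0,0,0,0,0,0],[0,0,0,0,0,0],[0,0,0,0,0,0],[0,0,0,0,0,0],[0,0,-0.03,0,0,0],[0,0,-0.08,0,0,0],[0,0,-0.14,0,0,0]], "grip": 1}}

```text
t: 37.55
ee_pos: [0.513, 0.0163, 0.2712]
ee_rot: [-3.14, 0.001, 1.213]
force: [0.4, 0.4, 0.2]
finger_gap: 0.0794
grip_force: 0.0
```

>>> {"api": "drive_tool", "payload": {"motion": [[0,0,-0.06,0,0,0],[0,0,-0.12,0,0,0],[0,0,-0.2,0,0,0],[-0.05,-0.08,-0.2,0,0,0],[-0.05,-0.16,-0.2,0,0,0],[-0.05,-0.24,-0.2,0,0,0],[-0.05,-0.32,-0.2,0,0,0],[-0.05,-0.4,-0.2,0,0,0],[-0.05,-0.4,-0.2,0,0,0],[-0.05,-0.4,-0.2,0,0,0]]}}

```text
t: 38.38
ee_pos: [0.3556, 0.0539, 0.3523]
ee_rot: [3.139, -0.001, 1.214]
force: [0.3, -0.4, -0.0]
finger_gap: 0.0925
grip_force: 0.0
```

```bash
python3 - <<'E'
from h import *
s=arm.get_state();print(s["ee_pos"],s["force"],s["t"])
a_=eyes.get_image("scene");b_=eyes.get_image("top")
cv2.imwrite("pics/crop8.png",np.vstack([cv2.resize(a_[225:290,300:430],(600,300),interpolation=2),cv2.resize(b_[180:245,190:320],(600,300),interpolation=2)]))
from scipy.optimize import minimize
for n,q in(("top",(305,215)),("scene",(334,255))):
    d=min(spotter.trace(n,"crank"),key=lambda d:np.hypot(*(np.array(d["position"])-q)));R=d["region"].astype(float)
    S=np.array([[.574,-.017,2.6],[.578,-.017,2.6],[.574,-.021,2.6],[.574,-.017,2.9]])
    r=minimize(lambda p:np.abs(mask(n,p,.078)-R).sum()/R.sum(),S[0],method="Nelder-Mead",options=dict(initial_simplex=S,maxiter=100));print(n,r.x[:2],np.degrees(r.x[2]),r.fun)
E
```

```text
[0.35556552 0.05392476 0.35226647] [ 0.3040015  -0.38622172 -0.04114544] 38.3833
top [ 0.57228283 -0.01540259] 159.87714395281697 0.14983124397299905
scene [ 0.57366186 -0.01684201] 160.16822787247955 0.20107048224695287
```

View pics/crop8.png

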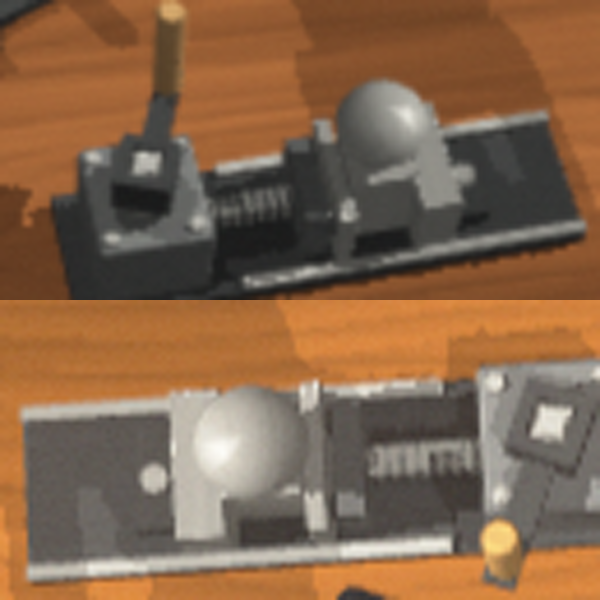

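The stake is upright and clamped, the crank is down on the square, and it settles at the same friction-held angle as before. On re-gripping it was stiff within 10°. I'm handing it in.

```bash
python3 -c "
from cell import workorder
print(workorder.hand_in())"
```

```text
the job is handed in; nothing more can be done
None
```

I fitted the crank and wound it about 2¾ turns until the pull reached about 6 N (free pull about 2–3 N), and handed the job in with the stake upright, clamped against the backstop, and the crank left on the shaft; the crank settled back about 15° when released, so the jaw holds a bit less than at peak, and it was stiff again within 10° when re-gripped after the first release.

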